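# Index the die turret of a bench punch and lock it

## Task

Set up the bench punch for the largest die: with a fingertip, gently push one of the turret's arms round until the large round die (the biggest head) stands centred over the anvil, and only then push the lock lever round to its stop in the locked position. Grasp and lift nothing, do not slide the punch about on the mat, and leave the other things on the mat alone.

Things in the scene. Friction and masses are not known exactly. Their poses are not given: they have to be found in the camera images.
- punch_tool: Loose bench punch, about 4 kg, on the cutting mat (mat top at z = 0.003). Origin: on the hub axis, at the underside. Its x points away from the anvil, y towards the lock lever, z up. Dark T-shaped base plate 16 mm thick: x from -120 to +30 mm, y +-65 mm, with a tongue 60 mm wide out to y = +175. A three-armed turret turns on its central post (48 mm across).
- turret: Steel turret: hub radius 20 mm, three level bars 120 degrees apart, 14 mm wide, from 56 to 72 mm above the mat, reaching 101 mm out, a die at 90 mm on each. Turns endlessly either way about the vertical hub axis with a steady drag of 0.12 N m (2 to 3 N at mid-arm) and stays where left; the lever does not block it. Origin as the punch's, z up.
- turret_axis (a point): Centre of the top of the hub, on the turret's vertical axis, 88 mm above the mat.
- large_die (a point): Centre of the top of the large die: plain round steel disc head 34 mm across, the largest of the three, 90 mm from the axis; top 85 mm above the mat; foot 46 mm above the mat.
- small_die (a point): Centre of the top of the small die: round steel head 18 mm across, 90 mm from the axis; 120 degrees counterclockwise (seen from above) from the large die.
- square_die (a point): Centre of the top of the square die: steel head 24 mm square, 90 mm from the axis; 120 degrees clockwise (seen from above) from the large die.
- anvil (a point): Centre of the top face of the anvil, a fixed round steel pillar 44 mm across on the base plate, 90 mm from the turret axis; top 42 mm above the mat, 4 mm under the feet of the dies.
- lock_lever (a joint): Angle of the lock lever (rad), growing clockwise seen from above. 0: unlocked, pointing straight away from the turret. 1.4: locked, at its end stop, turned towards the side away from the anvil. It starts between 0 and 0.35. Steady drag of about 0.1 N m, no spring: it stays where it is left.
- lever_hinge (a point): Point on the lever's vertical hinge axis at the height of the middle of the lever bar, 51 mm above the mat; 145 mm from the turret axis. The hinge boss has a radius of 14 mm.
- lever_tip (a point): Centre of the black ball, 24 mm across, at the end of the lock lever, 76 mm from the hinge and 51 mm above the mat. The bar between hinge and ball is 12 mm wide and 12 mm tall (45 to 57 mm above the mat).
- rivet_jar: Bystander: glass jar 48 mm across, 62 mm tall, loose. Origin: centre of the underside.
- brass_weight: Bystander: brass weight 44 mm across, 50 mm tall, loose. Origin: centre of the underside.
- snap_dish: Bystander: white dish 64 mm across, 24 mm tall, loose. Origin: centre of the underside.
- mallet: Bystander: mallet lying down, about 230 mm long, with a white block head 90 by 50 by 50 mm, loose. Origin: under its handle, on the mat; x along the handle to the head.
- awl: Bystander: awl with a handle, lying, 160 mm long, loose. Origin on its underside; x along it.
- dye_bottle: Bystander: brown bottle 44 mm across, 90 mm tall, loose. Origin: centre of the underside.
- edge_block: Bystander: wooden block 50 by 90 by 30 mm, loose. Origin: centre of the underside.

How it is judged (in metres and radians):
On the way, in this order (a step that is already met when the one before it is completed fails the run):
1. the large die stands still over the anvil while the lever is still unlocked (horizontal distance between large_die and anvil below 0.007 m and value of joint lock_lever below 0.7 rad and angular speed of turret below 0.1 rad/s), for 0.2 s.
2. the lever is pushed to the locked end with the large die over the anvil (horizontal distance between large_die and anvil below 0.007 m and value of joint lock_lever above 1.25 rad), for 0.2 s.
At the end, for the whole second after the job is handed in: The large die is centred over the anvil within 7 mm, measured level; the lock lever stands within 0.15 rad of its stop (1.25 or more of 1.4); turret and tool are at rest, the tool flat on the mat (all of step 2 and angular speed of each of turret, punch_tool below 0.1 rad/s and angle between punch_tool's own z axis and vertical below 0.03 rad); the robot touches nothing.
It fails at once if the punch is lifted, tipped, or slid more than 20 mm (distance of any of punch_tool, anvil from where it was at the start of the episode above 0.02 m or angle between punch_tool's own z axis and vertical above 0.08 rad or height (world z) of punch_tool above 0.012 m).
It fails at once if the punch is shoved or squeezed with more than 35 N (contact force between any of the fingers, the arm and punch_tool above 35 N).
It fails at once if a bystander is moved more than 25 mm or lifted (distance of any of rivet_jar, brass_weight, snap_dish, mallet, awl, dye_bottle, edge_block from where it was at the start of the episode above 0.025 m or height (world z) of any of rivet_jar, brass_weight, snap_dish, mallet, awl, dye_bottle, edge_block above 0.02 m).
It also fails if it takes over 58 s, if anything falls off the work surface, if the arm or the gripper's body presses on something with over 40 N, if the wrist force passes 120 N, or if a joint passes its speed limit or range.

## Robot

A 6-joint arm with a two-finger parallel gripper is mounted at the origin on the work surface. World frame = base frame: x ahead of the robot, y to its left, z up, the work surface at z = 0. Lengths are in mm, angles in rad, forces in N, time in s.
With the tool pointing down it reaches from about 350 to 875 mm from the base axis. Payload 4.2 kg.
Tool frame: the origin (TCP) lies on the mounting face of the last link; the fingertips stand 173 mm ahead of it and the grasp point (between the pads) lies grip_point_offset ahead of it (grip_point_offset is the distance from the TCP to the grasp point, in mm); z points along the fingers, y is the line along which they close (so a half turn about z gives the same grasp; the last joint's range is limited). The gripper opens to 85 mm and grips with 20 to 120 N. Pads are 22 mm wide; open, the fingers measure 114 mm over their backs; the gripper's body (76 mm by 85 mm) begins 54 mm behind the grasp point. The pads swing forward as they close: fully open they stand 13 mm farther back than shut.
Start: joints at [1.584, 0.385, 0.008, 0, -1.194, -0.259], TCP at [152.051, 606.202, 404.712] pointing down, gripper open.
Joint ranges: [-3.14, 3.14], [-1.21, 2.06], [-1.07, 1.41], [-3.16, 2.05], [-2.99, -0.16], [-3.1, 3.1]. Speed limits (rad/s): [2.79, 2.79, 3.14, 3.14, 3.14, 3.14].

## Interface

Orientations are given as a unit quaternion [x, y, z, w].
In Python, from bench import read_state, get_image, job_done, recognise, place_of, grip_point_offset gives the robot as it stands. The module is installed in compiled form; this text tells all that it offers.
- The arm moves only by the tool carry_out, never from a script. Its arguments are lists of equal length, an entry for each row: "slide": the shift along the tool's x, y, z in m, a list of three; "roll": the turn about the tool's z in degrees; "claw": the finger opening in m, from 0 to 0.0854. A call has 1 to 8 rows; each row is the pose to reach, as a shift and turn from the pose commanded when the call began, along the tool's axes at that moment; what a row does not reach only later rows make up. A row lasts 1/8 s, in which the tool goes at most 62.5 mm and 10.7 degrees, less where a joint would pass 70% of its speed; a pose out of reach is approached as far as the arm can. A call with a gripper value outside its range is refused whole. The fingers move at their own pace and stop on an object; the grip force is fixed at half the most. Time passes only in rows, so rows that repeat a pose let the fingers close. It gives the time, the measured TCP pose, the force, the opening and the grip force at its end, in the units of the state.
- read_state(): the state, without advancing time (a new reading comes with each control period).
- get_image(name): name is "side" or "top"; returns a dict with "img" (480x640x3 uint8, red, green, blue), "z_map" (480x640 float32, mm along the optical axis (not along the pixel's ray), 0 where there is no reading), "mtx" (3x3 intrinsics, pixels), "world_from_camera" (4x4, takes a point from camera to world coordinates). Camera axes: x right, y up, looking along -z (the intrinsics and any distortion apply to the point x, -y, -z); pixel columns grow to the right and rows downward; lengths in mm; the calibration is good to about 2 mm. A picture is of the moment at which its call begins.
- job_done(): hands the job in; it is judged then, once.
Trained networks look in a picture, given as the dict that the camera call returned (one of the last four; its "shot" number tells which), for a name from the list of things; names that differ only in an ending like _2 or _b are one class to them, and where a whole thing is asked for, a point or a joint stands for the part that bears it (a point fixed in the world has none). Each returns a list of dicts, best first, with "conf" (0 to 1); they miss things now and then, are a little off and sometimes report something else, mostly with a low value. They report only what shows in the picture. A call takes as long as a camera call.
- recognise(picture, thing): "at" ([column, row] in pixels, amid what is visible of it).
- place_of(picture, thing): "at" ([column, row] in pixels: a listed point, or the origin of a listed thing).
The state is a dict: "clock": time; "joints": joint angles; "joint_vel": joint speeds; "joint_efforts": joint torques, N m; "position": TCP position; "ee_rot": TCP orientation; "contact_force": force on the tool from outside, world axes, zero at the start; "wrist_torque": the same for the moment, N m; "gripper_width": finger opening in mm; "grasp_force": force on a finger pad.
Only numpy, scipy, OpenCV 4.12 (cv2) and the standard library are available. Lean on these libraries where they do the work, as an engineer would, in place of code of your own. Each camera call takes 0.05 s, during which the arm holds its last target. There are 200 camera calls.

## Working session

There is one attempt and no reset: what is moved stays moved. The work goes in short steps, Python scripts to look and compute and a tool call to move; the robot and the scene stay as the last step left them, time stands still between calls to the robot, and variables do not carry over. Pictures are saved under pics/ and viewed, at most 10 in all, crops included, and the job is handed in when it is done.

Besides the shell and the picture viewer there is one more tool, called after "Emit:" by a JSON object that holds its "op" and its "data", one argument or row to a line. carry_out: Moves the arm, as the interface text tells. Its arguments: {"type":"object","properties":{"slide":{"type":"array"},"roll":{"type":"array"},"claw":{"type":"array"}},"required":["slide","roll","claw"]}

```bash
mkdir -p pics; cat > h.py <<'E'
import numpy as np, cv2
from bench import *
NAMES=["turret_axis","large_die","small_die","square_die","anvil","lever_hinge","lever_tip"]
H=dict(turret_axis=91,large_die=88,small_die=88,square_die=88,anvil=45,lever_hinge=54,lever_tip=54)
def ray(p,at,z):
    K=np.array(p["mtx"]);T=np.array(p["world_from_camera"])
    d=np.linalg.inv(K)@[at[0],at[1],1]; d=T[:3,:3]@(d*[1,-1,-1]); o=T[:3,3]
    return o+d*(z-o[2])/d[2]
def look(names=NAMES,save=None):
    for cam in("top","side"):
        p=get_image(cam)
        if save: cv2.imwrite(f"pics/{save}_{cam}.png",p["img"][...,::-1])
        for n in names:
            r=place_of(p,n)
            print(cam,n,[(np.round(q["at"]).tolist(),round(q["conf"],2),np.round(ray(p,q["at"],H.get(n,3)),0).tolist()[:2]) for q in r[:2]])
E
python3 - <<'E'
from h import *
look(NAMES+["punch_tool","rivet_jar","brass_weight","snap_dish","mallet","awl","dye_bottle","edge_block"],"a")
s=read_state();print(s["position"],s["ee_rot"],s["clock"],grip_point_offset)
E
```

```text
top turret_axis []
top large_die [([381.0, 244.0], 0.71, [596.0, -160.0])]
top small_die [([315.0, 230.0], 0.93, [623.0, -4.0])]
top square_die [([337.0, 293.0], 0.63, [477.0, -62.0]), ([342.0, 260.0], 0.35, [554.0, -70.0])]
top anvil [([337.0, 298.0], 0.76, [470.0, -63.0]), ([379.0, 223.0], 0.68, [659.0, -160.0])]
top lever_hinge [([281.0, 248.0], 0.77, [583.0, 75.0])]
top lever_tip [([255.0, 237.0], 0.64, [607.0, 140.0])]
top punch_tool [([340.0, 262.0], 0.97, [564.0, -68.0])]
top rivet_jar [([378.0, 220.0], 0.68, [676.0, -162.0]), ([339.0, 294.0], 0.66, [484.0, -70.0])]
top brass_weight [([409.0, 297.0], 0.86, [484.0, -241.0])]
top snap_dish [([281.0, 306.0], 0.75, [450.0, 72.0])]
top mallet [([144.0, 304.0], 0.69, [438.0, 405.0]), ([254.0, 240.0], 0.67, [609.0, 148.0])]
top awl [([140.0, 307.0], 0.71, [432.0, 413.0])]
top dye_bottle [([184.0, 198.0], 0.53, [710.0, 329.0])]
top edge_block [([382.0, 246.0], 0.75, [609.0, -173.0]), ([334.0, 174.0], 0.61, [791.0, -45.0])]
side turret_axis [([325.0, 261.0], 0.75, [561.0, -85.0]), ([417.0, 256.0], 0.68, [760.0, -112.0])]
side large_die
[... 318 characters left out ...]
22.0], 0.77, [589.0, 64.0])]
side lever_tip [([317.0, 201.0], 0.78, [593.0, 137.0])]
side punch_tool [([324.0, 282.0], 0.95, [563.0, -74.0])]
side rivet_jar []
side brass_weight [([307.0, 351.0], 0.86, [488.0, -240.0])]
side snap_dish [([263.0, 244.0], 0.94, [446.0, 71.0])]
side mallet [([368.0, 410.0], 0.96, [573.0, -391.0]), ([322.0, 223.0], 0.68, [600.0, 110.0])]
side awl [([237.0, 159.0], 0.9, [425.0, 402.0]), ([323.0, 224.0], 0.67, [601.0, 108.0])]
side dye_bottle [([342.0, 164.0], 0.6, [704.0, 318.0])]
side edge_block [([420.0, 252.0], 0.69, [806.0, -35.0])]
[152.05692493 606.19930044 404.71241444] [ 9.92457773e-01 -1.22586982e-01 -4.11905303e-06 -9.72459094e-06] 1.6 154.70000000000002
```

View images.

```bash
python3 - <<'E'
import cv2
a=cv2.imread("pics/a_top.png")[150:350,230:450];b=cv2.imread("pics/a_side.png")[170:380,220:460]
cv2.imwrite("pics/a_topc.png",cv2.resize(a,None,fx=3,fy=3)[:600]);cv2.imwrite("pics/a_sidec.png",cv2.resize(b,None,fx=2.8,fy=2.8,interpolation=cv2.INTER_CUBIC))
E
```

```text
(no output)
```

View pics/a_topc.png

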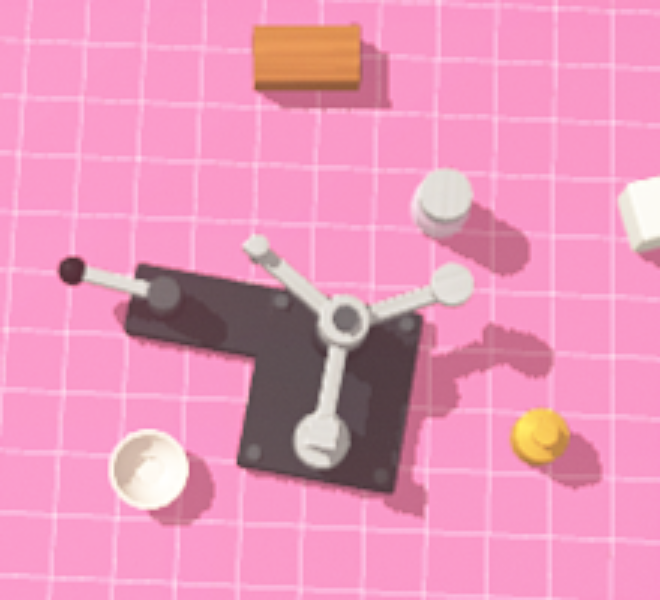

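View pics/a_sidec.png

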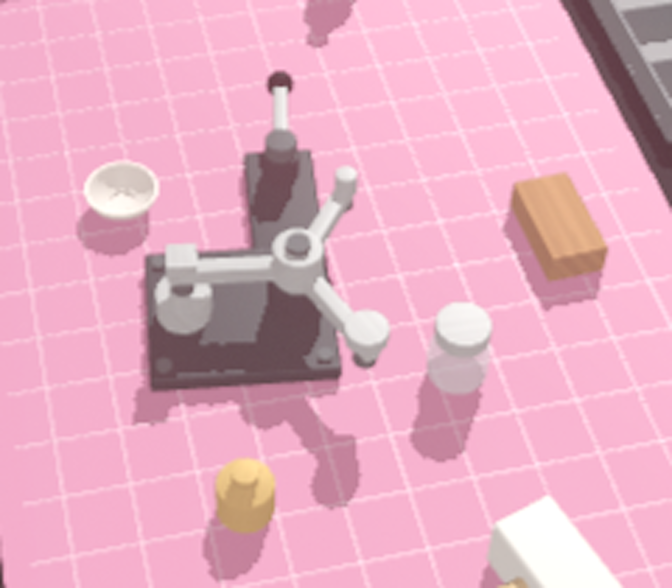

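```bash
cat >> h.py <<'E'
from scipy.optimize import least_squares
def model(v):
    x,y,a,t,l=v; r=lambda f:np.array([np.cos(f),np.sin(f)]); o=np.array([x,y])
    h=o+145*r(a+np.pi/2)
    P=dict(turret_axis=o,large_die=o+90*r(t),small_die=o+90*r(t+2*np.pi/3),square_die=o+90*r(t-2*np.pi/3),
      anvil=o-90*r(a),lever_hinge=h,lever_tip=h+76*r(a+np.pi/2-l))
    return {k:np.append(p,H[k]) for k,p in P.items()}
def proj(p,X):
    K=np.array(p["mtx"]);T=np.array(p["world_from_camera"]); c=T[:3,:3].T@(X-T[:3,3]); c=K@(c*[1,-1,-1]); return c[:2]/c[2]
def fit(v0,n=2,cams=("top","side"),names=NAMES,verbose=True):
    obs=[]
    for i in range(n):
        for c in cams:
            p=get_image(c)
            for k in names:
                obs+=[(c,p,k,np.array(q["at"]),q["conf"]) for q in place_of(p,k)[:2] if q["conf"]>.3]
    m=model(v0); obs=[o for o in obs if np.linalg.norm(proj(o[1],m[o[2]])-o[3])<14]
    def f(v):
        m=model(v); return np.concatenate([(proj(p,m[k])-at) for c,p,k,at,w in obs])
    s=least_squares(f,v0,loss="soft_l1",x_scale=[10,10,.1,.1,.1]); e=f(s.x).reshape(-1,2)
    if verbose:
        for o,r in zip(obs,e): print(o[0],o[2],r.round(1),round(o[4],2))
    C=np.sqrt(np.diag(np.linalg.inv(s.jac.T@s.jac))); v=s.x
    print("fit",v.round(3),"std",C.round(3)); d=(v[3]-v[2]-np.pi+np.pi)%(2*np.pi)-np.pi
    print("die angle from anvil deg",np.degrees(d).round(2)); return v
E
python3 - <<'E'
from h import *
v=fit([564,-75,-.15,-1.2,.2],3)
p=get_image("side"); print(ray(p,(383,307),3)); 
import numpy as np
for c in("top","side"):
    p=get_image(c); np.savez("d_"+c,**{k:np.array(p[k]) for k in("img","z_map","mtx","world_from_camera")})
print({k:x.round(0).tolist() for k,x in model(v).items()})
E
```

```text
top turret_axis [-0.4  1. ] 0.57
top large_die [-1.8  0.4] 0.97
top small_die [0.4 1.9] 0.85
top square_die [ 3.8 -0.6] 0.58
top anvil [ 2.  -3.9] 0.7
top lever_hinge [2.  1.4] 0.77
top lever_tip [-2.9  0.1] 0.76
side turret_axis [-1.2 -1.9] 0.96
side large_die [-1.8 -0.4] 0.57
side small_die [ 2.3 -1.1] 0.89
side square_die [1.5 0.1] 0.83
side anvil [-1.3 -2.3] 0.69
side lever_hinge [0.1 2. ] 0.84
side lever_tip [ 2.  -2.6] 0.67
top turret_axis [1.4 1.1] 0.97
top large_die [ 2.5 -1.1] 0.84
top small_die [ 1.  -3.2] 0.92
top square_die [ 3.  -1.1] 0.83
top anvil [ 2.2 -1.7] 0.88
top lever_hinge [ 2.8 -0.3] 0.89
top lever_tip [2.  2.9] 0.85
side turret_axis [-0.8 -1. ] 0.77
side large_die [-2.  -0.5] 0.84
side small_die [-1.3 -4. ] 0.56
side square_die [1.8 0.7] 0.66
side anvil [-2.3 -1. ] 0.95
side lever_hinge [ 0.5 -3. ] 0.67
side lever_tip [1.6 0.9] 0.81
top turret_axis [-0.1  2. ] 0.97
top large_die [-1.4  2.9] 0.86
top small_die [ 1.  -0.1] 0.93
top square_die [-0.3 -1.7] 0.92
top anvil [ 0.8 -0.7] 0.93
top lever_hinge [0.4 1.5] 0.63
top lever_tip [-2.   3.9] 0.57
side turret_axis [-1.5 -2.8] 0.6
side large_die [ 0.8 -2.3] 0.73
side square_die [ 1.1 -1.1] 0.97
side anvil [-2.3  1.2] 0.69
side lever_hinge [ 2.6 -0.7] 0.66
side lever_tip [ 0.4 -0.7] 0.82
fit [ 5.62259e+02 -7.71750e+01 -1.64000e-01 -1.20100e+00 -5.40000e-02] std [0.819 0.707 0.01  0.011 0.035]
die angle from anvil deg 120.59
[ 673.12202259 -167.99812979    3.        ]
{'turret_axis': [562.0, -77.0, 91.0], 'large_die': [595.0, -161.0, 88.0], 'small_die': [619.0, -7.0, 88.0], 'square_die': [473.0, -63.0, 88.0], 'anvil': [473.0, -63.0, 45.0], 'lever_hinge': [586.0, 66.0, 54.0], 'lever_tip': [594.0, 141.0, 54.0]}
```

Emit:
{"op": "carry_out", "data": {
  "slide": [
    [0.3, 0.28, 0],
    [0.3, 0.28, 0],
    [0.3, 0.28, 0],
    [0.3, 0.28, 0],
    [0.3, 0.28, 0],
    [0.3, 0.28, 0],
    [0.3, 0.28, 0],
    [0.3, 0.28, 0]
  ],
  "roll": [0, 0, 0, 0, 0, 0, 0, 0],
  "claw": [0, 0, 0, 0, 0, 0, 0, 0]
}}

```text
clock: 5.15
position: [375.7, 259.7, 405.0]
ee_rot: [0.992, -0.125, 0.0, -0.0]
contact_force: [0.3, 0.5, 0.2]
gripper_width: -0.1
grasp_force: 0.0
```

Emit:
{"op": "carry_out", "data": {
  "slide": [
    [0.311, 0.287, 0],
    [0.311, 0.287, 0],
    [0.311, 0.287, 0],
    [0.311, 0.287, 0],
    [0.311, 0.287, 0],
    [0.311, 0.287, 0],
    [0.311, 0.287, 0.08],
    [0.311, 0.287, 0.08]
  ],
  "roll": [0, 0, 0, 0, 0, 0, 0, 0],
  "claw": [0, 0, 0, 0, 0, 0, 0, 0]
}}

```text
clock: 6.15
position: [607.1, -93.3, 321.4]
ee_rot: [0.992, -0.123, -0.002, 0.0]
contact_force: [0.1, 0.6, -0.3]
gripper_width: -0.1
grasp_force: 0.0
```

```bash
cat > push.py <<'E'
import numpy as np
o=np.array([562.3,-77.2]); u=lambda f:np.array([np.cos(f),np.sin(f)])
R=np.array([[.970,-.2433],[-.2433,-.970]])
def finger(deg,s=48,gap=0):
    f=np.radians(deg); n=u(f+np.pi/2); hx=11*abs(n@R[0])+14.5*abs(n@R[1])
    return o+s*u(f)+(7+hx+gap)*n
E
python3 - <<'E'
from push import *
from h import read_state
s=read_state();print(s["position"],s["ee_rot"])
p0=np.array([607,-93.])
for d in range(-69,-186,-6):
    p=finger(d); print(d,p.round(0),(R@(p-p0)).round(0))
E
```

```text
[607.08680647 -93.29557365 321.39212909] [ 9.92347362e-01 -1.23461191e-01 -2.01056413e-03  7.10557324e-05]
-69 [ 602. -113.] [ 0. 21.]
-75 [ 598. -117.] [-3. 26.]
-81 [ 592. -121.] [-7. 31.]
-87 [ 587. -124.] [-12.  35.]
-93 [ 580. -126.] [-18.  39.]
-99 [ 574. -128.] [-24.  42.]
-105 [ 567. -128.] [-30.  44.]
-111 [ 563. -129.] [-33.  46.]
-117 [ 559. -129.] [-38.  47.]
-123 [ 555. -129.] [-42.  48.]
-129 [ 550. -129.] [-46.  49.]
-135 [ 545. -128.] [-51.  49.]
-141 [ 540. -126.] [-56.  49.]
-147 [ 536. -124.] [-62.  48.]
-153 [ 531. -121.] [-67.  46.]
-159 [ 527. -118.] [-72.  44.]
-165 [ 522. -114.] [-77.  41.]
-171 [ 519. -109.] [-82.  37.]
-177 [ 516. -104.] [-86.  33.]
-183 [513. -98.] [-90.  28.]
```

Emit:
{"op": "carry_out", "data": {
  "slide": [
    [0, 0, 0.03],
    [0, 0, 0.06],
    [0, 0, 0.08],
    [0, 0, 0.09],
    [0, 0, 0.09],
    [0, 0.01, 0.09],
    [0, 0.016, 0.09],
    [0, 0.021, 0.09]
  ],
  "roll": [0, 0, 0, 0, 0, 0, 0, 0],
  "claw": [0, 0, 0, 0, 0, 0, 0, 0]
}}

```text
clock: 7.15
position: [601.6, -113.5, 235.4]
ee_rot: [0.992, -0.123, 0.001, -0.0]
contact_force: [1.7, 2.0, -1.1]
gripper_width: -0.1
grasp_force: 1.3
```

Emit:
{"op": "carry_out", "data": {
  "slide": [
    [-0.003, 0.005, 0],
    [-0.007, 0.01, 0],
    [-0.012, 0.014, 0],
    [-0.018, 0.018, 0],
    [-0.024, 0.021, 0],
    [-0.03, 0.023, 0],
    [-0.033, 0.025, 0],
    [-0.038, 0.026, 0]
  ],
  "roll": [0, 0, 0, 0, 0, 0, 0, 0],
  "claw": [0, 0, 0, 0, 0, 0, 0, 0]
}}

```text
clock: 8.15
position: [558.6, -128.9, 235.0]
ee_rot: [0.992, -0.123, 0.001, 0.0]
contact_force: [2.4, 1.0, 1.2]
gripper_width: -0.2
grasp_force: 1.4
```

Emit:
{"op": "carry_out", "data": {
  "slide": [
    [-0.004, 0.001, 0],
    [-0.008, 0.002, 0],
    [-0.013, 0.002, 0],
    [-0.018, 0.002, 0],
    [-0.024, 0.001, 0],
    [-0.029, -0.001, 0],
    [-0.034, -0.003, 0],
    [-0.039, -0.006, 0]
  ],
  "roll": [0, 0, 0, 0, 0, 0, 0, 0],
  "claw": [0, 0, 0, 0, 0, 0, 0, 0]
}}

```text
clock: 9.15
position: [521.6, -113.3, 234.7]
ee_rot: [0.992, -0.123, -0.0, 0.0]
contact_force: [3.0, -1.1, 0.2]
gripper_width: -0.2
grasp_force: 1.2
```

```bash
python3 - <<'E'
from h import *
v=fit([562.3,-77.2,-.164,np.radians(-165),0],2,verbose=False)
p=get_image("side");cv2.imwrite("pics/b.png",cv2.resize(p["img"][170:380,220:460,::-1],None,fx=2.8,fy=2.8))
E
```

```text
fit [ 5.62937e+02 -7.76110e+01 -1.48000e-01 -2.79400e+00  2.00000e-03] std [0.946 1.179 0.022 0.017 0.071]
die angle from anvil deg 28.37
```

View pics/b.png

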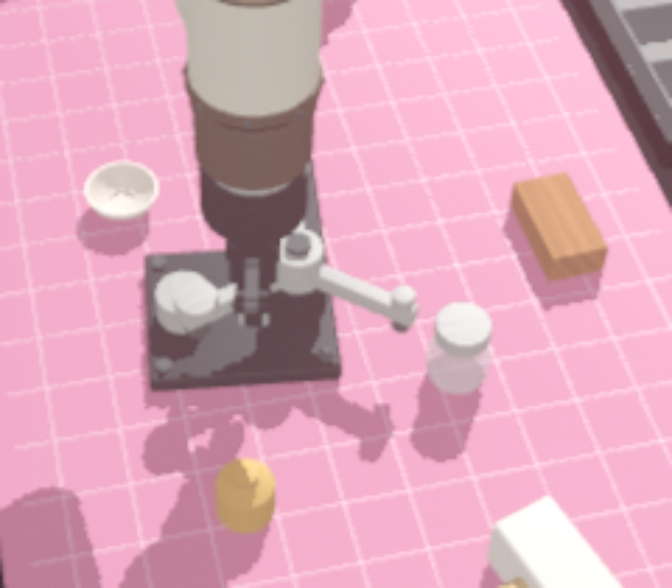

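Emit:
{"op": "carry_out", "data": {
  "slide": [
    [-0.0025, -0.002, 0],
    [-0.005, -0.004, 0],
    [-0.007, -0.006, 0],
    [-0.009, -0.008, 0],
    [-0.011, -0.0105, 0],
    [-0.013, -0.013, 0],
    [-0.013, -0.013, 0]
  ],
  "roll": [0, 0, 0, 0, 0, 0, 0],
  "claw": [0, 0, 0, 0, 0, 0, 0]
}}

```text
clock: 11.68
position: [512.0, -97.4, 234.5]
ee_rot: [0.992, -0.123, -0.001, 0.0]
contact_force: [0.3, -0.1, 0.5]
gripper_width: 0.2
grasp_force: 0.3
```

```bash
python3 - <<'E'
from h import *
v=fit([562.3,-77.2,-.164,np.radians(-180),0],5,verbose=False)
E
```

```text
fit [ 5.62893e+02 -7.87210e+01 -1.94000e-01 -3.13000e+00 -8.30000e-02] std [0.594 0.693 0.015 0.009 0.048]
die angle from anvil deg 11.78
```

Emit:
{"op": "carry_out", "data": {
  "slide": [
    [-0.001, -0.002, 0],
    [-0.002, -0.004, 0],
    [-0.004, -0.006, 0],
    [-0.004, -0.006, 0],
    [0.003, 0.004, 0],
    [0.003, 0.004, -0.05],
    [0.003, 0.004, -0.11],
    [0.003, 0.004, -0.15]
  ],
  "roll": [0, 0, 0, 0, 0, 0, 0, 0],
  "claw": [0, 0, 0, 0, 0, 0, 0, 0]
}}

```text
clock: 16.68
position: [514.7, -102.9, 387.6]
ee_rot: [0.992, -0.123, 0.001, -0.0]
contact_force: [0.2, 0.3, -0.0]
gripper_width: -0.0
grasp_force: 0.0
```

```bash
python3 - <<'E'
from h import *
v=fit([562.3,-77.2,-.164,np.radians(-186),0],2,verbose=False)
for c in ("top","side"):
    p=get_image(c); cv2.imwrite(f"pics/c_{c}.png",p["img"][...,::-1])
a=cv2.imread("pics/c_top.png")[190:330,240:400];b=cv2.imread("pics/c_side.png")[190:330,240:400]
cv2.imwrite("pics/c.png",cv2.resize(np.hstack([a,b]),(800,350),interpolation=cv2.INTER_CUBIC))
E
```

```text
fit [ 5.63142e+02 -7.83950e+01 -1.57000e-01 -3.25700e+00 -3.90000e-02] std [1.065 0.993 0.013 0.02  0.041]
die angle from anvil deg 2.38
```

View pics/c.png

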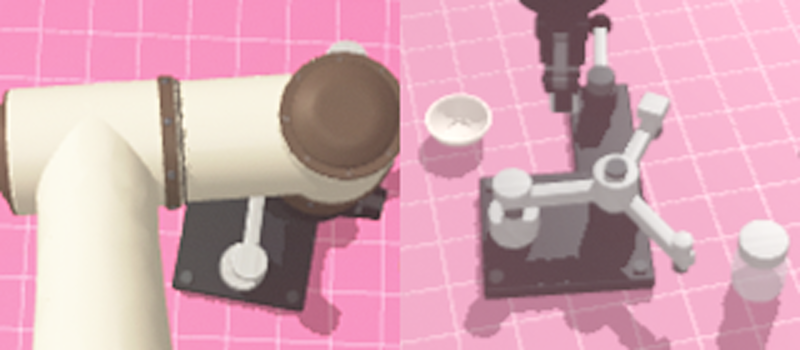

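Emit:
{"op": "carry_out", "data": {
  "slide": [
    [-0.088, -0.29, 0],
    [-0.088, -0.29, 0],
    [-0.088, -0.29, 0],
    [-0.088, -0.29, 0],
    [-0.088, -0.29, 0],
    [-0.088, -0.29, 0]
  ],
  "roll": [0, 0, 0, 0, 0, 0],
  "claw": [0, 0, 0, 0, 0, 0]
}}

```text
clock: 19.12
position: [499.5, 203.7, 384.5]
ee_rot: [0.993, -0.12, 0.0, -0.0]
contact_force: [0.5, 0.1, 0.7]
gripper_width: 0.0
grasp_force: 0.0
```

```bash
python3 - <<'E'
from h import *
v=fit([562.3,-77.2,-.164,np.radians(-187),0],6,verbose=False)
for c in ("top","side"):
    p=get_image(c); cv2.imwrite(f"pics/d_{c}.png",p["img"][...,::-1])
    np.savez("e_"+c,**{k:np.array(p[k]) for k in("img","z_map","mtx","world_from_camera")})
a=cv2.imread("pics/d_top.png")[190:330,240:400];b=cv2.imread("pics/d_side.png")[190:330,240:400]
cv2.imwrite("pics/d.png",cv2.resize(np.hstack([a,b]),(800,350),interpolation=cv2.INTER_CUBIC))
print(read_state()["clock"])
E
```

```text
fit [ 5.62693e+02 -7.70730e+01 -1.55000e-01 -3.23200e+00  7.00000e-03] std [0.475 0.504 0.007 0.007 0.023]
die angle from anvil deg 3.7
24.025
```

View pics/d.png

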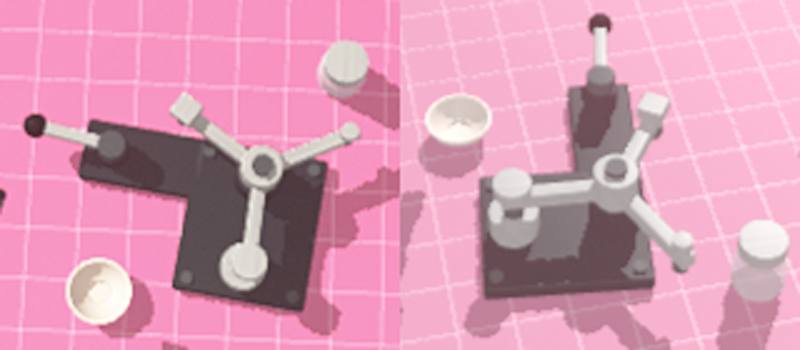

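```bash
cat > cloud.py <<'E'
import numpy as np, cv2, sys
from scipy.optimize import least_squares
def cloud(fn):
    p=np.load(fn);K=p["mtx"];T=p["world_from_camera"];z=p["z_map"];v,u=np.nonzero(z>0);d=z[v,u]
    c=np.linalg.inv(K)@np.vstack([u*d,v*d,d]); X=(T[:3,:3]@(c*np.array([[1],[-1],[-1]]))).T+T[:3,3]
    return X,p["img"][v,u].astype(int)
def analyse(pre,t0,o=(562.6,-77.2)):
    for c in("top","side"):
        X,col=cloud(f"{pre}_{c}.npz"); r=np.hypot(X[:,0]-o[0],X[:,1]-o[1])
        m=(abs(X[:,2]-75)<5)&(r<74)&(r>26); P=X[m,:2]
        def f(v):
            q=P-v[:2]; ang=[v[2]+k*2*np.pi/3 for k in(0,1,2)]
            return np.min([np.abs(q@[-np.sin(a),np.cos(a)])+1e3*((q@[np.cos(a),np.sin(a)])<0) for a in ang],0)
        s=least_squares(f,[*o,t0],loss="soft_l1",x_scale=[5,5,.05])
        b=(abs(X[:,2]-19)<4)&(col.sum(1)<300)&(np.hypot(X[:,0]-o[0]+30,X[:,1]-o[1]-40)<200)
        a=[]  # base plate yaw: fit the T outline by minimising points outside
        B=X[b,:2]
        def g(v):
            cs,sn=np.cos(v[2]),np.sin(v[2]); q=(B-v[:2])@np.array([[cs,-sn],[sn,cs]])
            d1=np.maximum.reduce([q[:,0]-30,-120-q[:,0],abs(q[:,1])-65]); d2=np.maximum.reduce([abs(q[:,0])-30,q[:,1]-175,-q[:,1]])
            return np.maximum(np.minimum(d1,d2),0)
        w=least_squares(g,[*o,-.16],x_scale=[5,5,.05],diff_step=1e-4)
        print(c,len(P),s.x.round(3),s.cost.round(1),len(B),w.x.round(3),w.cost.round(1),"rel",np.degrees(s.x[2]-w.x[2]+np.pi).round(2))
E
python3 - <<'E'
from cloud import *
analyse("d",-1.2); analyse("e",-3.23)
E
```

```text
top 317 [564.864 -75.466  -1.206] 896.6 2311 [ 5.62938e+02 -7.63670e+01 -1.48000e-01] 0.0 rel 119.36
side 338 [563.338 -77.921  -1.206] 1065.5 1013 [ 5.60593e+02 -7.80640e+01 -1.37000e-01] 0.0 rel 118.8
top 306 [564.463 -75.892  -3.239] 878.2 2377 [ 5.6318e+02 -7.6177e+01 -1.5000e-01] 0.0 rel 3.01
side 340 [563.528 -77.706  -3.242] 1024.0 1053 [ 5.61191e+02 -7.88260e+01 -1.19000e-01] 0.0 rel 1.06
```

Emit:
{"op": "carry_out", "data": {
  "slide": [
    [0.084, 0.291, 0],
    [0.084, 0.291, 0],
    [0.084, 0.291, 0],
    [0.084, 0.291, 0],
    [0.084, 0.291, 0],
    [0.084, 0.291, 0],
    [0.084, 0.291, 0],
    [0.084, 0.291, 0.08]
  ],
  "roll": [0, 0, 0, 0, 0, 0, 0, 0],
  "claw": [0, 0, 0, 0, 0, 0, 0, 0]
}}

```text
clock: 25.02
position: [512.7, -101.2, 326.2]
ee_rot: [0.993, -0.121, 0.007, -0.001]
contact_force: [1.3, 1.2, -1.8]
gripper_width: -0.1
grasp_force: 0.0
```

```bash
python3 -c "
from h import read_state
s=read_state();print(s['position'],s['ee_rot'],s['clock'])"
```

```text
[ 512.65735059 -101.16616104  326.18042944] [ 9.92606302e-01 -1.21181986e-01  6.84046870e-03 -9.29346725e-04] 25.025
```

Emit:
{"op": "carry_out", "data": {
  "slide": [
    [0, 0, 0.03],
    [0, 0, 0.06],
    [0, 0, 0.07],
    [0, 0, 0.07],
    [-0.001, -0.005, 0.07],
    [-0.002, -0.009, 0.07],
    [-0.003, -0.012, 0.07],
    [-0.003, -0.012, 0.07]
  ],
  "roll": [0, 0, 0, 0, 0, 0, 0, 0],
  "claw": [0, 0, 0, 0, 0, 0, 0, 0]
}}

```text
clock: 26.02
position: [510.4, -89.7, 252.6]
ee_rot: [0.992, -0.122, 0.0, -0.0]
contact_force: [0.5, 0.4, 0.1]
gripper_width: -0.1
grasp_force: 0.0
```

Emit:
{"op": "carry_out", "data": {
  "slide": [
    [0.002, 0.011, 0],
    [0.003, 0.012, 0],
    [0.003, 0.012, 0.01],
    [0.003, 0.012, 0.018],
    [0.003, 0.012, 0.018],
    [0.001, 0.006, 0.018],
    [0, 0.002, 0.018],
    [0, 0, 0.018]
  ],
  "roll": [0, 0, 0, 0, 0, 0, 0, 0],
  "claw": [0, 0, 0, 0, 0, 0, 0, 0]
}}

```text
clock: 27.02
position: [510.3, -89.7, 234.4]
ee_rot: [0.993, -0.122, -0.0, 0.0]
contact_force: [-0.9, -2.5, 0.0]
gripper_width: 0.0
grasp_force: 1.2
```

Emit:
{"op": "carry_out", "data": {
  "slide": [
    [0, -0.001, 0],
    [-0.0005, -0.0025, 0],
    [-0.0005, -0.0025, 0]
  ],
  "roll": [0, 0, 0],
  "claw": [0, 0, 0]
}}

```text
clock: 27.4
position: [510.4, -87.4, 234.2]
ee_rot: [0.992, -0.123, -0.0, 0.0]
contact_force: [-1.4, -2.5, 0.5]
gripper_width: 0.0
grasp_force: 0.8
```

```bash
python3 - <<'E'
from h import *
p=get_image("side");np.savez("g_side",**{k:np.array(p[k]) for k in("img","z_map","mtx","world_from_camera")})
p=get_image("top");np.savez("g_top",**{k:np.array(p[k]) for k in("img","z_map","mtx","world_from_camera")})
from cloud import analyse
try: analyse("g",-3.27)
except Exception as e: print(e)
E
```

```text
top 47 [603.961 -34.593  -2.876] 91.7 706 [ 5.626e+02 -7.720e+01 -1.600e-01] 0.0 rel 24.36
side 306 [563.392 -80.89   -3.266] 1609.1 973 [ 5.65594e+02 -7.87160e+01 -1.27000e-01] 0.0 rel 0.15
```

Emit:
{"op": "carry_out", "data": {
  "slide": [
    [0.003, 0.012, 0],
    [0.003, 0.012, -0.02],
    [0.003, 0.012, -0.08],
    [0.003, 0.012, -0.13],
    [-0.01, -0.04, -0.13],
    [-0.03, -0.1, -0.13],
    [-0.045, -0.16, -0.13],
    [-0.06, -0.22, -0.13]
  ],
  "roll": [0, 0, 0, 0, 0, 0, 0, 0],
  "claw": [0, 0, 0, 0, 0, 0, 0, 0]
}}

```text
clock: 28.5
position: [505.9, 142.1, 364.7]
ee_rot: [0.992, -0.123, 0.001, -0.001]
contact_force: [1.6, -0.6, 0.4]
gripper_width: -0.1
grasp_force: 0.0
```

Emit:
{"op": "carry_out", "data": {
  "slide": [
    [-0.028, -0.08, 0],
    [-0.028, -0.08, 0],
    [-0.028, -0.08, 0]
  ],
  "roll": [0, 0, 0],
  "claw": [0, 0, 0]
}}

```text
clock: 28.88
position: [498.3, 226.0, 363.9]
ee_rot: [0.993, -0.122, -0.0, -0.0]
contact_force: [-0.3, -0.5, -0.2]
gripper_width: -0.5
grasp_force: 0.0
```

```bash
python3 - <<'E'
from h import *
from cloud import analyse
v=fit([562.6,-77.2,-.155,-3.29,0],4,verbose=False)
for c in ("top","side"):
    p=get_image(c); cv2.imwrite(f"pics/i_{c}.png",p["img"][...,::-1])
    np.savez("i_"+c,**{k:np.array(p[k]) for k in("img","z_map","mtx","world_from_camera")})
analyse("i",-3.29)
print(read_state()["clock"],read_state()["position"],read_state()["ee_rot"])
E
```

```text
fit [ 5.62241e+02 -7.69180e+01 -1.64000e-01 -3.30000e+00  3.00000e-03] std [0.611 0.576 0.009 0.01  0.031]
die angle from anvil deg 0.33
top 319 [564.462 -75.542  -3.294] 919.3 2333 [ 5.62975e+02 -7.67090e+01 -1.46000e-01] 0.0 rel -0.34
side 355 [563.558 -77.709  -3.292] 1081.9 1011 [ 5.66118e+02 -7.79720e+01 -1.21000e-01] 0.0 rel -1.67
32.175 [498.21555066 225.02794296 364.22339869] [ 9.92460352e-01 -1.22566099e-01  2.52724369e-05  6.57783317e-06]
```

```bash
python3 - <<'E'
from push import *
h=np.array([585,66.3])
def fl(l,gap=0,s=44):
    f=np.radians(81.1)-l; n=u(f+np.pi/2); hx=11*abs(n@R[0])+11*abs(n@R[1]); return h+s*u(f)+(6+hx+gap)*n
p=fl(0,20); print("start",p.round(1),(R@(p-[498.2,225])).round(1)); p0=p
for l in np.arange(0,1.45,.1): q=fl(l);print(l.round(2),q.round(1),(R@(q-p0)).round(1))
E
```

```text
start [554.3 115.6] [81.  92.4]
0.0 [574.1 112.5] [19.9 -1.8]
0.1 [579.6 113.2] [25.1 -3.8]
0.2 [583.3 113.9] [28.6 -5.3]
0.3 [587.2 114.2] [32.3 -6.6]
0.4 [591.3 114.1] [36.3 -7.6]
0.5 [595.6 113.7] [40.5 -8.1]
0.6 [599.9 112.7] [44.9 -8.2]
0.7 [604.2 111.3] [49.5 -7.9]
0.8 [608.5 109.3] [54.1 -7. ]
0.9 [612.7 106.7] [58.8 -5.6]
1.0 [616.6 103.7] [63.3 -3.5]
1.1 [620.3 100.1] [67.8 -0.9]
1.2 [623.5  96. ] [71.9  2.2]
1.3 [626.4  91.4] [75.8  6. ]
1.4 [628.7  86.4] [79.3 10.2]
```

Emit:
{"op": "carry_out", "data": {
  "slide": [
    [0.081, 0.092, 0],
    [0.081, 0.092, 0],
    [0.081, 0.092, 0],
    [0.081, 0.092, 0.04],
    [0.081, 0.092, 0.09],
    [0.081, 0.092, 0.13],
    [0.081, 0.092, 0.148],
    [0.081, 0.092, 0.148]
  ],
  "roll": [0, 0, 0, 0, 0, 0, 0, 0],
  "claw": [0, 0, 0, 0, 0, 0, 0, 0]
}}

```text
clock: 33.17
position: [553.8, 116.6, 214.8]
ee_rot: [0.993, -0.122, -0.002, 0.001]
contact_force: [0.3, 0.2, 0.5]
gripper_width: -0.2
grasp_force: 0.0
```

Emit:
{"op": "carry_out", "data": {
  "slide": [
    [0.006, -0.001, 0],
    [0.012, -0.001, 0],
    [0.017, -0.002, 0],
    [0.021, -0.003, 0],
    [0.025, -0.004, 0],
    [0.0285, -0.005, 0],
    [0.032, -0.0065, 0],
    [0.036, -0.0075, 0]
  ],
  "roll": [0, 0, 0, 0, 0, 0, 0, 0],
  "claw": [0, 0, 0, 0, 0, 0, 0, 0]
}}

```text
clock: 34.17
position: [590.7, 114.3, 215.7]
ee_rot: [0.992, -0.123, -0.001, 0.001]
contact_force: [-3.4, -0.1, 0.6]
gripper_width: 0.1
grasp_force: 1.4
```

Emit:
{"op": "carry_out", "data": {
  "slide": [
    [0.0045, -0.0005, 0],
    [0.009, -0.0005, 0],
    [0.0135, -0.0005, 0],
    [0.018, 0.0005, 0],
    [0.0225, 0.002, 0],
    [0.027, 0.004, 0],
    [0.0315, 0.0065, 0],
    [0.0335, 0.008, 0]
  ],
  "roll": [0, 0, 0, 0, 0, 0, 0, 0],
  "claw": [0, 0, 0, 0, 0, 0, 0, 0]
}}

```text
clock: 35.17
position: [622.2, 98.5, 216.4]
ee_rot: [0.992, -0.123, 0.001, -0.0]
contact_force: [-1.9, 1.3, 0.7]
gripper_width: 0.1
grasp_force: 1.2
```

```bash
python3 - <<'E'
from h import *
v=fit([562.6,-77.2,-.155,-3.295,1.1],2,cams=("side",),verbose=False)
p=get_image("side");cv2.imwrite("pics/j.png",cv2.resize(p["img"][150:330,240:460,::-1],None,fx=2.8,fy=2.8))
E
```

```text
fit [ 5.60409e+02 -8.03110e+01 -1.96000e-01 -3.25200e+00  9.28000e-01] std [1.048 1.181 0.013 0.02  0.058]
die angle from anvil deg 4.94
```

View pics/j.png

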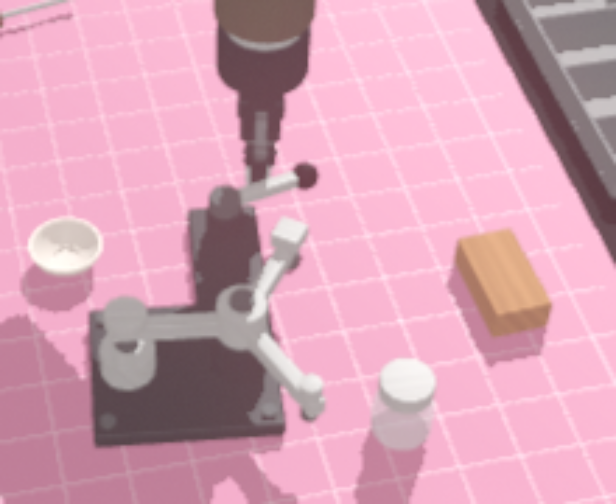

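Emit:
{"op": "carry_out", "data": {
  "slide": [
    [0.0015, 0.001, 0],
    [0.003, 0.0025, 0],
    [0.005, 0.0045, 0],
    [0.0065, 0.006, 0],
    [0.0075, 0.007, 0],
    [0.0075, 0.007, 0]
  ],
  "roll": [0, 0, 0, 0, 0, 0],
  "claw": [0, 0, 0, 0, 0, 0]
}}

```text
clock: 36.78
position: [626.8, 90.7, 216.0]
ee_rot: [0.992, -0.123, -0.001, -0.0]
contact_force: [-4.2, 5.2, 0.7]
gripper_width: -0.1
grasp_force: 2.8
```

Emit:
{"op": "carry_out", "data": {
  "slide": [
    [0.0003, 0.001, 0],
    [0.0003, 0.001, 0]
  ],
  "roll": [0, 0],
  "claw": [0, 0]
}}

```text
clock: 37.02
position: [626.8, 90.3, 216.1]
ee_rot: [0.992, -0.123, -0.0, -0.001]
contact_force: [-4.6, 8.2, 0.9]
gripper_width: -0.1
grasp_force: 4.2
```

Emit:
{"op": "carry_out", "data": {
  "slide": [
    [0.0003, 0.001, 0],
    [0.0003, 0.001, 0]
  ],
  "roll": [0, 0],
  "claw": [0, 0]
}}

```text
clock: 37.28
position: [626.7, 89.9, 216.1]
ee_rot: [0.992, -0.123, -0.0, -0.001]
contact_force: [-5.4, 10.7, 1.4]
gripper_width: -0.3
grasp_force: 5.5
```

```bash
python3 - <<'E'
from h import *
p=get_image("side")
K=[]
for i in range(4):
    p=get_image("side"); r=[q for k in ("lever_tip","lever_hinge") for q in place_of(p,k)[:1]]
    K.append([np.round(ray(p,q["at"],54)[:2],1).tolist() for q in r])
print(K); s=read_state(); print(s["position"],s["contact_force"],s["clock"])
E
```

```text
[[[558.8, -412.5], [579.1, 63.4]], [[654.7, 66.4], [587.5, 57.5]], [[657.2, 63.1], [583.1, 65.9]], [[655.3, 69.7], [585.9, 67.6]]]
[626.71169269  89.99252407 216.05104814] [-4.95624666 10.55853104  0.60960971] 37.925
```

Emit:
{"op": "carry_out", "data": {
  "slide": [
    [-0.001, -0.004, 0],
    [-0.004, -0.015, 0],
    [-0.005, -0.02, 0],
    [-0.005, -0.02, -0.04],
    [-0.005, -0.02, -0.1],
    [-0.05, -0.06, -0.15],
    [-0.1, -0.1, -0.15],
    [-0.15, -0.1, -0.15]
  ],
  "roll": [0, 0, 0, 0, 0, 0, 0, 0],
  "claw": [0, 0, 0, 0, 0, 0, 0, 0]
}}

```text
clock: 38.92
position: [505.9, 223.5, 367.3]
ee_rot: [0.992, -0.122, 0.002, -0.001]
contact_force: [0.8, 0.9, -1.1]
gripper_width: 0.1
grasp_force: 0.0
```

```bash
python3 - <<'E'
from h import *
from cloud import analyse
v=fit([562.6,-77.2,-.155,-3.295,1.4],4,verbose=False)
for c in ("top","side"):
    p=get_image(c); cv2.imwrite(f"pics/k_{c}.png",p["img"][...,::-1])
    np.savez("k_"+c,**{k:np.array(p[k]) for k in("img","z_map","mtx","world_from_camera")})
a=cv2.imread("pics/k_top.png")[190:330,240:400];b=cv2.imread("pics/k_side.png")[190:330,240:400]
cv2.imwrite("pics/k.png",cv2.resize(np.hstack([a,b]),(800,350),interpolation=cv2.INTER_CUBIC))
analyse("k",-3.29)
print(read_state()["clock"],read_state()["position"])
E
```

```text
fit [ 5.62667e+02 -7.51480e+01 -1.51000e-01 -3.29800e+00  1.41800e+00] std [0.582 0.624 0.007 0.009 0.023]
die angle from anvil deg -0.3
top 321 [564.005 -75.765  -3.29 ] 895.3 2365 [ 5.63039e+02 -7.66990e+01 -1.50000e-01] 0.0 rel 0.09
side 347 [563.559 -77.714  -3.295] 1058.2 1061 [ 5.64141e+02 -7.99540e+01 -1.36000e-01] 0.0 rel -0.97
42.225 [506.18121399 221.46847767 366.1952369 ]
```

View pics/k.png

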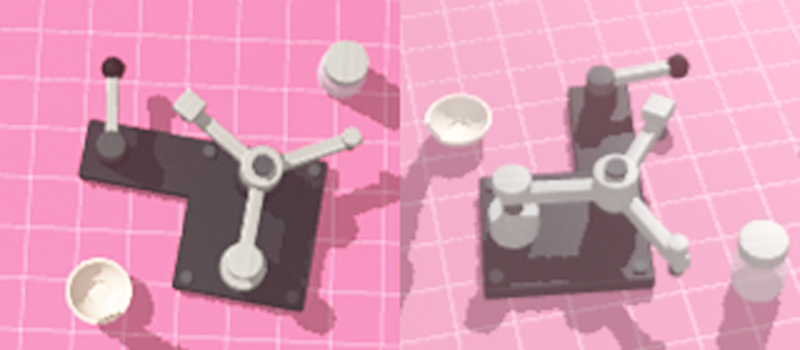

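The picture shows the large die over the anvil (crop 243,265), the lever against its stop with the ball at crop (113,67), and the arm clear of everything. I'm handing the job in.

```bash
python3 -c "
from bench import job_done
print(job_done())"
```

```text
the job is handed in; nothing more can be done
None
```

The job is handed in: by the last camera measurements the large die is centred over the anvil to within about 1 degree (roughly 1.5 mm), the lever is at its stop (about 1.4 rad), the punch has not visibly moved and the arm is clear; the hand-in call returned no verdict.

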